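Ease the stuck inner pan out of a food flask with the lifting hook

TASK

The small pan is stuck at the bottom of the deep food flask. Take the two-pronged lifting hook from the middle slot of the utensil stand, reach down into the flask with it, feel for the pan's wire bail, ease the pan gently out of the rubber lips that hold it with a slow steady pull, and stand it upright on the cork mat without dropping it; then hang the hook back in the middle slot. Go easy: the flask is lined with thin glass and the bail is thin wire, so neither may be knocked or pulled hard, and leave the other things alone.

Things in the scene. Friction and masses are not known exactly. Their poses are not given: they have to be found in the camera images.
- flask: steel food flask with a glass lining, fixed upright: a plain round well, 126 mm across and 135 mm tall outside, bore 103 mm across, flat floor 14 mm above its underside. Origin: centre of its underside. A small grip stands out on its side
- flask_mouth (a point): centre of the flask's open top, 135 mm up. At the foot of the bore four rubber lips grip the pan's beaded foot; the rubber gives slowly: in the first 12 mm of lift the pull is about 8 to 15 N at 3 mm/s and climbs with speed, well past 20 N at 30 mm/s or more; above that the pan is free and only its weight is felt
- pan: round white enamel pan at the bottom of the flask, loose, 0.2 to 0.4 kg: 98 mm across its beaded foot, 92 mm across the wall, 32 mm tall, wall 3 mm, inner floor 11 mm above its underside. Origin: centre of its underside
- pan_hinge (a point): middle of the hinge line of the pan's wire bail, 26 mm above the pan's underside, line along the pan's x. The bail, an arch of 4 mm wire 82 mm wide and 35 mm high with its peak mid-way, lies over to the pan's +y or -y side: which is not measured, see or feel. A stop holds it 50 deg from upright: peak 27 mm off the middle, 49 mm above the underside. It bends at about 20 N
- hook: the picker, a loose 0.12 kg lifting hook hanging upright. Origin: its lowest point, on the axis; z up the 5 mm steel shank. Two prongs of 5 mm rod along its +y and -y run out level and turn up, tips 16.5 mm from the axis (19 mm outside) and 18.5 mm above the origin. A wire is carried 5 mm above the origin, 5 to 12 mm from the axis. A 26 mm collar sits 105 to 110 mm up, under the handle
- hook_grip (a point): centre of the hook's wooden handle (24 mm along the hook's x, 16 mm along its y, 66 mm tall), on the axis 145 mm above the hook's origin; grasp it across the 16 mm
- stand: utensil stand, fixed, 230 mm wide, origin under the middle slot; x points to its back, y along its three slots. Posts and crossbar stand 62 mm behind the slots. The hook hangs in the middle slot; a turner and a ladle stay 88 mm to either side, handles up to 170 mm above the table: carry the hook clear of them
- stand_slot (a point): where the hook hangs: centre of the middle slot, at the top of its two tines, 130 mm above the table. The slot is 12 mm wide, open to the front (-x of the stand). The collar rests on the tines between 4 mm high ridges 17 mm before and behind: lift by 15 mm or more, then draw forward 40 mm or more; go back in the reverse way. hook_grip hangs 40 mm above this point
- mat: round cork mat, 180 mm across and 6 mm thick, fixed flat on the table. Origin: centre of its underside, on the table top
- cap: bystander: steel cup-shaped cap of the flask, 100 mm across, 52 mm tall
- stopper: bystander: black screw stopper, 92 mm across, 45 mm tall
- mug: bystander: blue mug, 80 mm across, 90 mm tall
- tin: bystander: tin can, 68 mm across, 100 mm tall
- screwdriver: bystander: screwdriver lying flat, about 200 mm long

How it is judged (in metres and radians):
On the way, in this order (a step that is already met when the one before it is completed fails the run):
1. the pan hangs on the hook, drawn at least 50 mm up out of its place, not held by the fingers (contact force between hook and pan above 1.2 N and z of pan in the frame of flask above 0.064 m and contact force between the fingers and pan below 0.5 N), for 0.2 s.
2. the pan stands on the cork mat, off the hook (horizontal distance between pan and mat below 0.045 m and z of pan in the frame of mat below 0.012 m and angle between pan's own z axis and vertical below 0.1 rad and contact force between hook and pan below 0.2 N), for 0.2 s.
At the end, for the whole second after the job is handed in: The pan stands upright (within 0.1 rad) and at rest wholly on the cork mat (its middle within 45 mm of the mat's), and the hook hangs upright at rest in the middle slot, collar on the tines (within 18 mm), both released (horizontal distance between pan and mat below 0.045 m and z of pan in the frame of mat between 0 and 0.012 m and angle between pan's own z axis and vertical below 0.1 rad and linear speed of pan below 0.03 m/s and horizontal distance between hook_grip and stand_slot below 0.018 m and z of hook_grip in the frame of stand_slot between 0.03 and 0.048 m and angle between hook's own z axis and vertical below 0.15 rad and linear speed of hook below 0.05 m/s); the robot touches nothing.
It fails at once if the hook pulls or presses on the pan or its bail with more than 22 N (contact force between hook and pan above 22 N).
It fails at once if the hook knocks the glass-lined flask with more than 12 N (contact force between hook and flask above 12 N).
It fails at once if the pan is dropped or knocked against the flask (over 30 N) (contact force between pan and flask above 30 N).
It fails at once if the pan is dropped or banged down on the mat (over 25 N) (contact force between pan and mat above 25 N).
It fails at once if a bystander (cap, stopper, mug, tin or screwdriver) is moved over 30 mm (distance of any of cap, stopper, mug, tin, screwdriver from where it was at the start of the episode above 0.03 m).
It also fails if it takes over 72 s, if anything falls off the work surface, if the arm or the gripper's body presses on something with over 40 N, if the wrist force passes 120 N, or if a joint passes its speed limit or range.

ROBOT

A 6-joint arm with a two-finger parallel gripper is mounted at the origin on the work surface. World frame = base frame: x ahead of the robot, y to its left, z up, the work surface at z = 0. Lengths are in mm, angles in degrees, forces in N, time in s.
With the tool pointing down it reaches from about 325 to 925 mm from the base axis. Payload 3.1 kg.
Tool frame: the origin (TCP) lies at the very end of the fingers, on their centre line; the grasp point (between the pads) lies grasp_offset behind it (grasp_offset is the distance from the TCP to the grasp point, in mm); z points along the fingers, y is the line along which they close (so a half turn about z gives the same grasp; the last joint's range is limited). The gripper opens to 85 mm and grips with 20 to 120 N. Pads are 22 mm wide; open, the fingers measure 114 mm over their backs; the gripper's body (76 mm by 85 mm) begins 54 mm behind the grasp point. The pads swing forward as they close: fully open they stand 13 mm farther back than shut.
Start: joints at [-75.012, 12.427, 92.441, -0, 75.132, -6.429], TCP at [228.244, -581.845, 231.3] pointing down, gripper open.
Joint ranges: [-157.48, 157.48], [-44.54, 120.13], [17.64, 146.25], [-64.5, 244.5], [7.68, 150.69], [-147.95, 147.95]. Speed limits (degrees/s): [159.86, 159.86, 180, 180, 180, 180].

INTERFACE

Orientations are given as [roll, pitch, yaw] about the fixed x, y, z axes, in that order (R = Rz(yaw) Ry(pitch) Rx(roll)).
In Python, from station import * gives the robot as it stands. Calls block until the motion is done:
- goto(position, orientation): joint-space move of the TCP to a pose.
- move_l(position, attitude=None, speed=150): straight line of the TCP; attitude=None keeps the orientation; speed is the mean speed in mm/s.
- move_j(angles): joint-space move.
- grip(opening, squeeze=None): finger opening in mm; squeeze is the grip in N (None keeps the last); returns when the fingers have stopped.
- wait(seconds).
- solve_ik(position, orientation): joint angles nearest the present ones, or None.
- get_obs(): the state.
- get_image(name): name is "side" or "top" or "wrist"; returns the picture (480x640x3 uint8, red, green, blue); there is no depth.
- get_calibration(name): a dict with "fx", "fy", "cx", "cy" (pixels), "R" (3x3) and "t" (3): a world point X has camera coordinates R X + t; the wrist camera has in their place "mount" (4x4, takes a point from camera to tool coordinates, whose origin is the TCP and whose axes are the flange's). Camera axes: x right, y down, z forward; pixel columns grow to the right and rows downward; lengths in mm; the calibration is good to about 2 mm. The wrist camera is an equidistant fisheye: a pixel r from the principal point sees the ray r / f radians off the axis. A picture is of the moment at which its call begins: read the wrist's pose just before it. get_calibration takes no time and is no camera call.
A pose or a line that the arm cannot do raises Unreachable and nothing moves.
- sign_off(): hands the job in; it is judged then, once.
Trained networks look in the newest picture that a camera, given by its name, has taken for a name from the list of things; names that differ only in an ending like _2 or _b are one class to them, and where a whole thing is asked for, a point or a joint stands for the part that bears it (a point fixed in the world has none). Each returns a list of dicts, best first, with "score" (0 to 1); they miss things now and then, are a little off and sometimes report something else, mostly with a low value. They report only what shows in the picture. A call takes as long as a camera call.
- spot_in(name, camera): "extent" ([centre column, centre row, width, height] in pixels, round what is visible of it).
- regions_of(name, camera): "region" (480x640 bool, what is visible of it) and "extent" ([centre column, centre row, width, height] in pixels, round what is visible of it).
The state is a dict: "t": time; "joint_pos": joint angles; "qvel": joint speeds; "effort": joint torques, N m; "tcp_pos": TCP position; "ee_rot": TCP orientation; "wrist_force": force on the tool from outside, world axes, zero at the start; "moment": the same for the moment, N m; "grip_width": finger opening in mm; "grip_force": force on a finger pad.
Only numpy, scipy, OpenCV 4.12 (cv2) and the standard library are available. Lean on these libraries where they do the work, as an engineer would, in place of code of your own. Each camera call takes 0.05 s, during which the arm holds its last target. There are 200 camera calls.

## Working session

There is one attempt and no reset: what is moved stays moved. The work goes in short steps, each a Python script; the robot and the scene stay as the last script left them, time stands still between calls to the robot, and variables do not carry over. Pictures are saved under pics/ and viewed, at most 10 in all, crops included, and the job is handed in when it is done.

```bash
mkdir -p pics; ls
python3 - <<'E'
from station import *
import cv2,numpy as np
o=get_obs();print(o)
for c in("side","top"):
    im=get_image(c);cv2.imwrite(f"pics/{c}0.png",im[:,:,::-1])
    k=get_calibration(c);print(c,k)
    for n in("flask","pan","hook","stand","mat","cap","stopper","mug","tin","screwdriver"):
        r=spot_in(n,c);print(n,[(round(d["score"],2),np.round(d["extent"]).tolist()) for d in r[:2]])
print(get_calibration("wrist"))
E
```

```text
pics
{'t': 0.0, 'joint_pos': array([-7.50118937e+01,  1.24785544e+01,  9.25288932e+01, -7.32025517e-04,
        7.51324768e+01, -6.42873341e+00]), 'qvel': array([ 0.11856955, -0.07954405, -0.0877158 , -0.11630003,  0.00801554,
       -0.06299996]), 'effort': array([ 1.96088688e-03, -3.96842623e+01, -3.03847611e+01,  5.57345709e-05,
        9.86765139e-03, -7.58972106e-06]), 'tcp_pos': array([ 228.0207362 , -581.03773743,  229.94504982]), 'ee_rot': array([-1.79860876e+02, -1.49643322e-02,  2.14170102e+01]), 'wrist_force': array([-0.56703082,  0.26907265,  0.22398314]), 'moment': array([ 0.01749492,  0.01139466, -0.03582125]), 'grip_force': 0.0, 'grip_width': 85.10831660030217}
side {'fx': 518.5569540130881, 'fy': 518.5569540130881, 'cx': 315.8137825510212, 'cy': 241.30755101348552, 'R': array([[ 0.99846096, -0.05115378,  0.0214241 ],
       [-0.02142288, -0.71206825, -0.70178335],
       [ 0.05115429,  0.70024431, -0.71206821]]), 't': array([-601.31074854,  106.76819901, 1070.06713953])}
flask [(0.55, [278.0, 261.0, 83.0, 89.0])]
pan [(0.38, [270.0, 256.0, 17.0, 6.0])]
hook [(0.61, [2
[... 1008 characters left out ...]
opper [(0.61, [380.0, 186.0, 42.0, 40.0])]
mug [(0.69, [227.0, 175.0, 42.0, 55.0]), (0.31, [471.0, 310.0, 28.0, 12.0])]
tin [(0.65, [456.0, 175.0, 42.0, 36.0]), (0.32, [464.0, 308.0, 41.0, 14.0])]
screwdriver [(0.92, [173.0, 210.0, 18.0, 96.0])]
{'fx': 371.64829954431775, 'fy': 371.64829954431775, 'cx': 313.1067370002326, 'cy': 238.97344640334424, 'mount': array([[-1.15188862e-03, -9.54758728e-01, -2.97379292e-01,
         7.57412925e+01],
       [ 9.99999242e-01, -1.22896445e-03,  7.22202043e-05,
         1.39233205e-01],
       [-4.34421450e-04, -2.97378984e-01,  9.54759421e-01,
        -1.41862880e+02],
       [ 0.00000000e+00,  0.00000000e+00,  0.00000000e+00,
         1.00000000e+00]])}
```

View pics/top0.png

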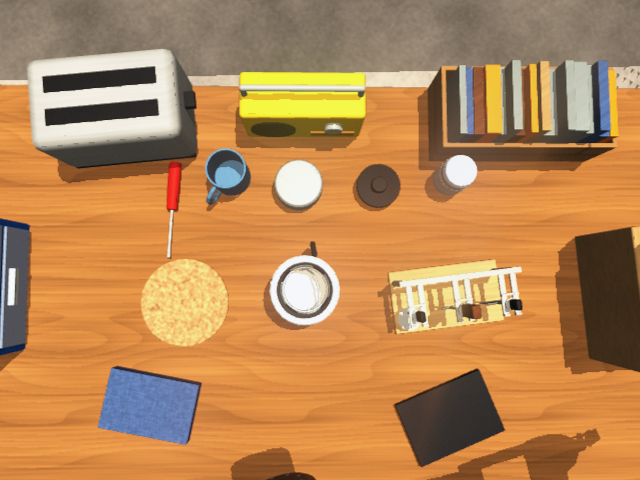

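View pics/side0.png

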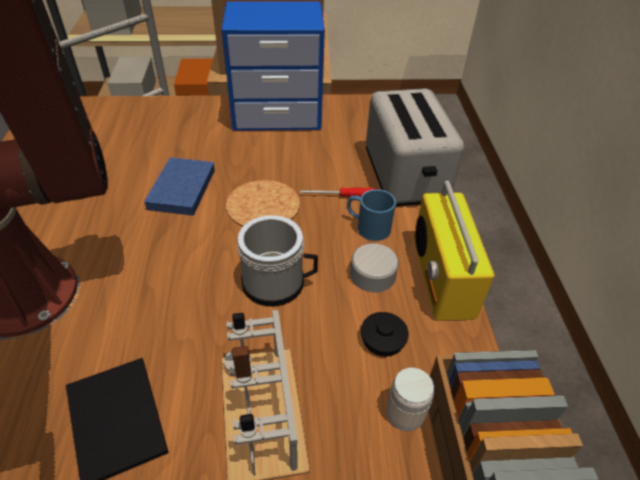

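```bash
cat > h.py <<'E'
from station import *
import cv2,numpy as np
from scipy.spatial.transform import Rotation as Ro
def ray(cam,px,obs=None):
    k=get_calibration(cam);u,v=(px[0]-k["cx"])/k["fx"],(px[1]-k["cy"])/k["fy"]
    if cam!="wrist":
        R,t=np.array(k["R"]),np.array(k["t"]);return -R.T@t,R.T@np.array([u,v,1])
    r=np.hypot(u,v)+1e-12;d=np.array([u/r*np.sin(r),v/r*np.sin(r),np.cos(r)])
    M=np.array(k["mount"]);T=Ro.from_euler("xyz",obs["ee_rot"],degrees=True).as_matrix()
    return obs["tcp_pos"]+T@M[:3,3],T@M[:3,:3]@d
def at(cam,px,z,obs=None):
    c,d=ray(cam,px,obs);return (c+d*(z-c[2])/d[2])[:2]
def tool(yaw):return [180,0,yaw]
def snap(name,cam="wrist"):
    o=get_obs();im=get_image(cam);cv2.imwrite(f"pics/{name}.png",im[:,:,::-1]);return o,im
def camover(xy,z,yaw):
    "TCP position so that the wrist camera centre is over xy at height z (tool down)"
    R=Ro.from_euler("xyz",tool(yaw),degrees=True).as_matrix()
    return np.array([*xy,z])-R@np.array(get_calibration("wrist")["mount"])[:3,3]
E
python3 - <<'E'
from h import *
np.set_printoptions(precision=1,suppress=True)
print("flask",at("top",(305,290),135),at("side",(271,241),135))
print("mat",at("top",(184.5,302.5),6),at("side",(262,204),6))
print("handle top",at("top",(466,312),203),at("side",(241,352),203), "rail",at("top",(403,285),130),at("top",(520,270),130))
f=at("top",(305,290),135)
for yaw in (0,90,180,-90):
    p=camover(f,430,yaw);print(yaw,p,solve_ik(p,tool(yaw)))
E
```

```text
flask [510.1  15. ] [512.8   2.3]
mat [483.4 266. ] [483.2 257.9]
handle top [ 472.  -262.9] [ 475.1 -288.6] rail [ 518.4 -167.9] [ 545.4 -389.5]
0 [434.4  15.1 288.1] [ -7.3 -14.5 112.9  -0.   81.6  82.7]
90 [510.  -60.8 288.1] [-14.6  -3.8 103.6   0.   80.2 -14.6]
180 [585.8  14.8 288.1] [ -5.4   5.4  94.3   0.   80.3 -95.4]
-90 [510.2  90.7 288.1] None
```

Run:
```python
from h import *
np.set_printoptions(precision=1,suppress=True)
import pickle
goto(camover([472,-275],470,7),tool(7)); o1,a=snap("hook1")
r=regions_of("hook","wrist");print([(d["score"],d["extent"]) for d in r[:2]]);print([(d["score"],d["extent"]) for d in regions_of("stand","wrist")[:1]])
goto(camover([511,10],400,7),tool(7)); o2,b=snap("pan1")
for n in("pan","flask"): print(n,[(d["score"],d["extent"]) for d in regions_of(n,"wrist")[:2]])
pickle.dump((o1,o2),open("o.pkl","wb"));print(o1["tcp_pos"],o2["tcp_pos"],o2["t"])
cv2.imwrite("pics/both.png",np.hstack([cv2.resize(x[60:420,100:500],None,fx=1,fy=1) for x in(a,b)])[:,:,::-1])
```

```text
[(0.65, [321.9, 126.2, 27.1, 35.3])]
[(0.86, [320.6, 107.5, 251.5, 109.4])]
pan [(0.59, [303.6, 127.7, 99.1, 95.9]), (0.22, [303.6, 117.2, 173.5, 191.7])]
flask [(0.81, [304.3, 116.3, 177.8, 194.4])]
[ 396.5 -284.7  327.8] [436.3   0.1 258.6] 3.7167
```

View pics/both.png

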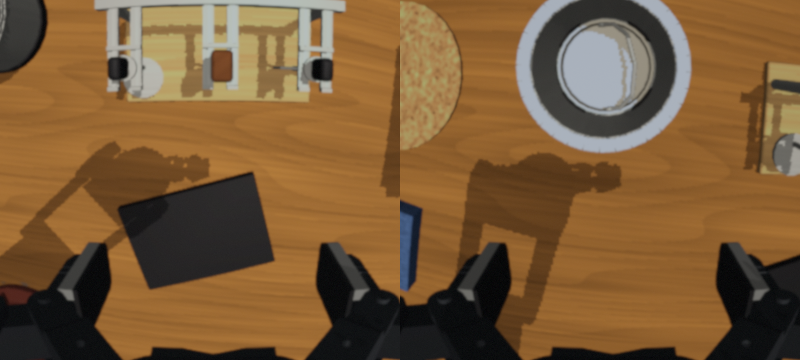

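The left half shows the stand, with the brown handle at about (322,126). The right half shows the flask ring at about (304,127) with the pan inside it. I'll enlarge the pan and compute positions.

Run:
```python
from h import *
import pickle
np.set_printoptions(precision=1,suppress=True)
o1,o2=pickle.load(open("o.pkl","rb"))
a=cv2.imread("pics/hook1.png");b=cv2.imread("pics/pan1.png")
print("handle",at("wrist",(321.9,126.2),200,o1))
# rail back edge crop(95,10),(345,10)
print("slot tips",[at("wrist",p,130,o1) for p in((208+100,92+60),(231+100,92+60))], "rail",[at("wrist",p,130,o1) for p in((196,70),(444,70))])
c=b[70:190,245:365]
g=cv2.createCLAHE(4,(3,3)).apply(cv2.cvtColor(c,cv2.COLOR_BGR2GRAY))
big=cv2.resize(c,None,fx=5,fy=5,interpolation=cv2.INTER_CUBIC)
g=cv2.cvtColor(g,cv2.COLOR_GRAY2BGR);d=a[80:170,260:380]
d=cv2.resize(d,(200,150),interpolation=cv2.INTER_CUBIC);gg=cv2.resize(g[35:,:],(200,142),interpolation=cv2.INTER_CUBIC)
out=np.zeros((600,800,3),np.uint8);out[:,:600]=big;out[:150,600:]=d;out[160:302,600:]=gg
cv2.imwrite("pics/panz.png",out)
```

```text
handle [ 472.9 -282. ]
slot tips [array([ 448.2, -274. ]), array([ 450.8, -294.8])] rail [array([ 515.8, -161.7]), array([ 544.8, -389.7])]
```

View pics/panz.png

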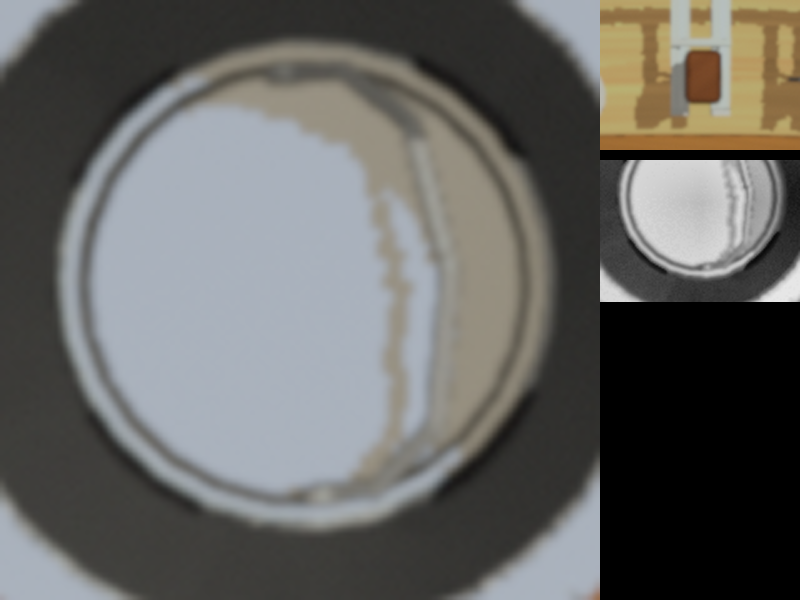

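The pan is clear. The bail hinges are at crop (285,72) and (318,495), and the arch lies over to the right with its peak at about (447,275).

Run:
```python
from h import *
import pickle
np.set_printoptions(precision=1,suppress=True)
o1,o2=pickle.load(open("o.pkl","rb"))
f=lambda x,y,z:at("wrist",(245+x/5,70+y/5),z,o2)
h1,h2=f(285,72,40),f(318,495,40)
print("hinges",h1,h2,np.linalg.norm(h1-h2),(h1+h2)/2)
print("rim c",[f(x,y,46) for x,y in((80,283),(528,283),(305,62),(305,502))],f(304,283,46))
print("foot",f(58,283,20),f(553,283,20))
print("peak",f(447,275,63),f(415,135,56),f(432,440,56))
m=(h1+h2)/2;d=(h1-h2)/np.linalg.norm(h1-h2)
print("angle hinge",np.degrees(np.arctan2(d[1],d[0])),"peak rel",f(447,275,63)-m)
for yaw in (0,-10,7):
  for p in([473,-282,150],[511,0,180],[483,262,180]): print(yaw,p,solve_ik(p,tool(yaw)))
```

```text
hinges [551.5  24.2] [470.4   8.1] 82.6943842397856 [511.   16.2]
rim c [array([506.7,  57.7]), array([516.5, -26.3]), array([553.2,  20.4]), array([469.5,  10.5])] [511.1  15.6]
foot [506.   65.8] [517.6 -33.9]
peak [515.8  -9.9] [540.9  -1.3] [485.  -11.5]
angle hinge 11.171489151031464 peak rel [  4.8 -26.1]
0 [473, -282, 150] [-38.1   8.3 106.5  -0.   65.2  51.9]
0 [511, 0, 180] [ -7.9   1.4 110.4  -0.   68.2  82.1]
0 [483, 262, 180] [ 21.2   6.2 105.4  -0.   68.5 111.2]
-10 [473, -282, 150] [-38.1   8.3 106.5  -0.   65.2  61.9]
-10 [511, 0, 180] [ -7.9   1.4 110.4  -0.   68.2  92.1]
-10 [483, 262, 180] [ 21.2   6.2 105.4  -0.   68.5 121.2]
7 [473, -282, 150] [-38.1   8.3 106.5  -0.   65.2  44.9]
7 [511, 0, 180] [ -7.9   1.4 110.4  -0.   68.2  75.1]
7 [483, 262, 180] [ 21.2   6.2 105.4  -0.   68.5 104.2]
```

Run:
```python
from h import *
import station
np.set_printoptions(precision=1,suppress=True)
g=grasp_offset;print("go",g)
Y=7.2;xs=np.array([np.cos(np.radians(Y)),np.sin(np.radians(Y)),0])
P=np.array([473,-282,172-g])
grip(50)
goto(P+[0,0,75],tool(Y))
o,a=snap("hook2");print([(d["score"],at("wrist",d["extent"][:2],203,o)) for d in spot_in("hook","wrist")[:1]],o["tcp_pos"])
move_l(P,speed=100);o=get_obs();print(o["tcp_pos"],o["wrist_force"],o["t"])
grip(10,80);o=get_obs();print(o["grip_width"],o["grip_force"],o["wrist_force"],o["tcp_pos"])
```

```text
go 18.700000000000003
[(0.55, array([ 489.2, -280.4]))] [ 473.2 -281.   228.3]
[ 473.5 -282.4  154. ] [-0.6 -0.4  0.1] 6.4167
15.157991262407235 78.0934739112854 [ 0.2 -0.2  2.9] [ 473.5 -282.5  154.3]
```

Run:
```python
from h import *
np.set_printoptions(precision=1,suppress=True)
Y=7.2;xs=np.array([np.cos(np.radians(Y)),np.sin(np.radians(Y)),0])
G=get_obs()["tcp_pos"];np.save("G.npy",np.array([473,-282,153.3]))
P=np.array([473,-282,153.3])
move_l(P+[0,0,22],speed=60);o=get_obs();print(o["wrist_force"],o["tcp_pos"])
move_l(P+[0,0,22]-65*xs,speed=120)
move_l(P+[0,0,190]-65*xs,speed=200);wait(.2);o=get_obs();print(o["wrist_force"],o["tcp_pos"],o["t"],o["grip_width"])
_,a=snap("w3");_,b=snap("s3","side")
cv2.imwrite("pics/lift.png",np.hstack([a[180:480,150:470],b[60:420,60:380][:300]])[:,:,::-1])
```

```text
[ 0.2 -0.5 -2.1] [ 473.2 -282.1  175.7]
[-0.2  0.3 -1.2] [ 408.  -289.6  341.5] 9.2167 15.225295434105206
```

View pics/lift.png

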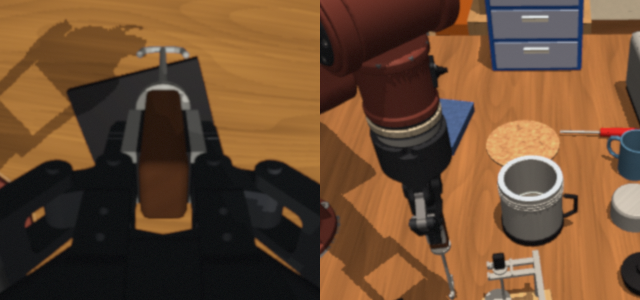

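The hook is held with its prongs level. The tips are at about (292,232) and (332,232) in the wrist picture. I'll check the hook's offset from the tool axis.

Run:
```python
from h import *
np.set_printoptions(precision=1,suppress=True)
o=get_obs();a=cv2.imread("pics/w3.png")[190:280,260:370]
Y=np.radians(o["ee_rot"][2]);X=np.array([np.cos(Y),np.sin(Y)]);T=np.array([np.sin(Y),-np.cos(Y)])
for n,p,z in(("tip",(292,232),231),("tip",(332,232),231),("base",(312.5,228),215)):
    d=at("wrist",p,z,o)-o["tcp_pos"][:2];print(n,"tool x,y:",d@X,d@T)
cv2.imwrite("pics/tipz.png",cv2.resize(a,None,fx=6,fy=6,interpolation=cv2.INTER_CUBIC))
print([(d["score"],d["extent"]) for d in spot_in("hook","wrist")])
```

```text
tip tool x,y: 2.0578263258223806 -14.942503844047351
tip tool x,y: 2.032768407607903 13.443738834963073
base tool x,y: 0.49518361296548075 -0.436330796124475
[(0.72, [315.1, 313.6, 49.9, 171.5])]
```

View pics/tipz.png

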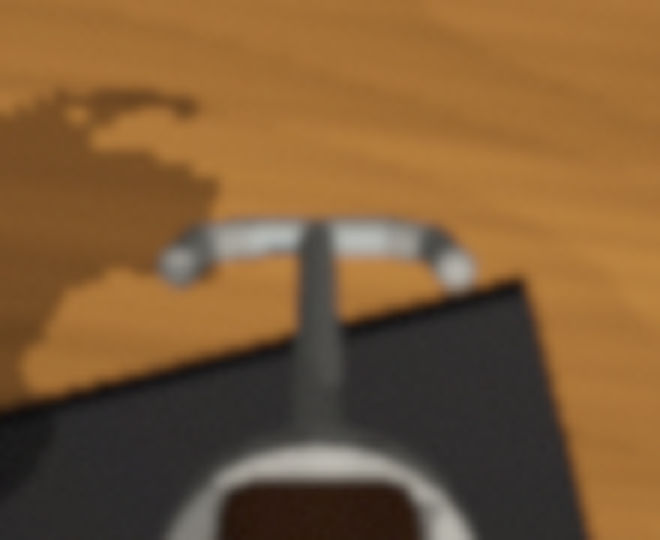

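```bash
cat >> h.py <<'E'
YP=11.2;U=np.array([np.sin(np.radians(YP)),-np.cos(np.radians(YP))]);C=np.array([511.,16.])
def hk(s,z,c=C):
    "TCP for hook origin at c+s*U, height z"
    return np.array([*(c+s*U),z+129])
def wf(n=4):
    F=[]
    for _ in range(n): wait(.02);F.append(get_obs()["wrist_force"])
    return np.mean(F,0)
E
python3 - <<'E'
from h import *
np.set_printoptions(precision=1,suppress=True)
goto(hk(0,205),tool(YP));wait(.3);F0=wf(8);np.save("F0.npy",F0)
o=get_obs();print(F0,o["tcp_pos"],o["t"])
move_l(hk(0,70),speed=80);print(wf()-F0)
for z in(60,50,43,37):
    move_l(hk(0,z),speed=40);f=wf()-F0;print(z,f)
    if abs(f).max()>4: print("contact");raise SystemExit
for s in(5,10,14,18):
    move_l(hk(s,37),speed=30);f=wf()-F0;print(s,f)
    if abs(f).max()>4: print("contact");raise SystemExit
o,a=snap("w4");print(o["tcp_pos"]-hk(18,37),o["t"])
cv2.imwrite("pics/w4c.png",cv2.resize(a[120:300,220:420],None,fx=3,fy=3)[:,:,::-1])
E
```

```text
[-0.3  0.1 -1.1] [511.   15.5 334. ] 11.025
[ 0.9 -0.1 -0.4]
60 [ 0.7  0.4 -0.2]
50 [0.2 0.  0.3]
43 [0.7 0.4 0. ]
37 [ 0.5 -0.3  0.2]
5 [ 0.2 -0.   0.4]
10 [ 0.1 -0.1  0. ]
14 [ 0.7 -0.1 -0. ]
18 [ 0.1 -0.3 -0.6]
[ 0. -0. -0.] 16.0833
```

View pics/w4c.png

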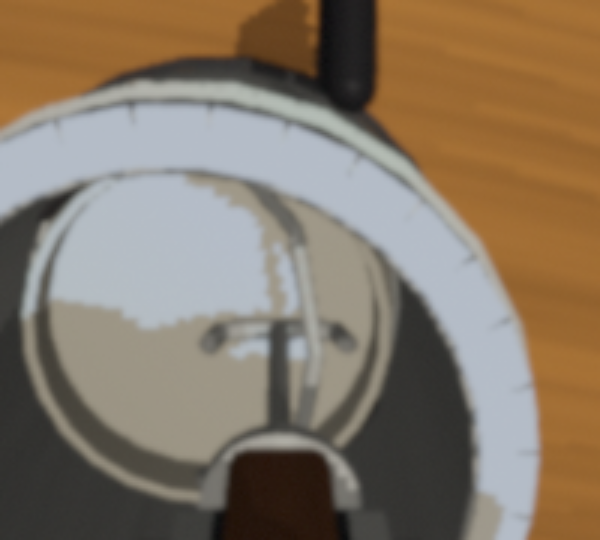

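The bail wire passes between the shank and the right-hand tip, so the hook is under it. Next I'll lift to contact, follow the arc to upright, then pull slowly.

Run:
```python
from h import *
np.set_printoptions(precision=1,suppress=True)
F0=np.load("F0.npy")
move_l(hk(18,52),speed=40)
z=52
while z<60:
    z+=1;move_l(hk(18,z),speed=20);f=wf()-F0
    if f[2]<-1.0 or abs(f[:2]).max()>4: break
print("touch",z,f)
for th in(45,38,30,22,14,7,0):
    t=np.radians(th);move_l(hk(35*np.sin(t)-9,40+35*np.cos(t)-5.5),speed=25);f=wf()-F0;print(th,f)
    if np.linalg.norm(f)>7: print("stop");break
else:
    z=69.5
    while z<90:
        z+=1.;move_l(hk(-9,z),speed=3);f=wf(1)-F0;print(z,f,round(get_obs()["t"],1))
        if np.linalg.norm(f)>17: print("stop");break
```

```text
touch 60 [ 0.5 -0.1 -0.4]
45 [ 0.6 -0.1 -0.3]
38 [ 0.4 -0.4 -0.2]
30 [ 0.8  0.3 -0.8]
22 [-0.2 -0.  -0.9]
14 [ 0.4  0.1 -2.9]
7 [ 0.3  0.2 -4.7]
0 [ 0.4 -0.8 -3.7]
70.5 [ 1.5  0.2 -6. ] 22.4
71.5 [  1.4  -0.6 -10.4] 22.9
72.5 [ -0.   -1.7 -15.1] 23.4
73.5 [ -0.2  -2.  -15.3] 23.9
74.5 [-0.4  0.  -7.7] 24.4
75.5 [-0.  -0.7 -2.9] 24.9
76.5 [ 1.   1.5 -2.2] 25.4
77.5 [-0.   0.4 -3.4] 25.9
78.5 [ 0.6 -0.8 -3.8] 26.4
79.5 [ 1.4  0.6 -2.8] 26.9
80.5 [ 0.2 -0.7 -4. ] 27.4
81.5 [ 0.  -0.6 -4.1] 27.9
82.5 [ 0.5 -0.1 -3.7] 28.4
83.5 [ 0.2  0.1 -3.5] 28.9
84.5 [ 0.8 -0.1 -5.1] 29.4
85.5 [ 0.2  0.6 -5.3] 29.9
86.5 [ 1.  -0.4 -5.3] 30.4
87.5 [ 0.4 -0.4 -3.4] 30.9
88.5 [ 0.1 -0.5 -3.7] 31.4
89.5 [ 1.1 -0.6 -3.9] 31.9
90.5 [ 0.1 -0.1 -2.9] 32.4
```

Run:
```python
from h import *
np.set_printoptions(precision=1,suppress=True)
F0=np.load("F0.npy")
move_l(hk(-9,96),speed=10)
for z in(125,160,185,210):
    move_l(hk(-9,z),speed=40);f=wf()-F0;print(z,f)
    if np.linalg.norm(f)>9: print("stop");break
o,a=snap("w5");_,b=snap("s5","side");print(o["t"])
cv2.imwrite("pics/l5.png",np.hstack([a[130:430,150:470],b[60:360,120:440]])[:,:,::-1])
print(at("wrist",(313,238),30,o))
```

```text
125 [ 0.5 -0.2 -3.3]
160 [ 0.7 -0.3 -3.3]
185 [ 0.4 -0.2 -3.7]
210 [ 0.3 -0.1 -3.8]
36.825
[446.8  12.4]
```

View pics/l5.png

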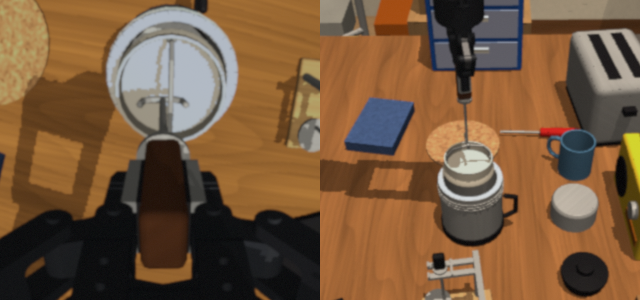

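The pan hangs level on the hook, clear above the flask mouth. I'll carry it to the mat and set it down.

Run:
```python
from h import *
np.set_printoptions(precision=1,suppress=True)
F0=np.load("F0.npy");M=np.array([483.,263.])
move_l(hk(-9,232),speed=60)
move_l(hk(-9,232,M),speed=110)
move_l(hk(-9,72,M),speed=70);wait(.3);print("air",wf()-F0,get_obs()["t"])
z=72
while z>56:
    z-=1;move_l(hk(-9,z,M),speed=6);f=wf(3)-F0
    if f[2]>-1.2: break
print("down",z,f)
z-=1;move_l(hk(-9,z,M),speed=6);print(wf()-F0,get_obs()["t"])
o,a=snap("w6");_,b=snap("s6","side")
cv2.imwrite("pics/l6.png",np.hstack([a[80:380,150:470],b[60:360,120:440]])[:,:,::-1])
```

```text
air [ 0.2 -0.  -3.3] 42.65
down 59 [0.3 0.3 0.3]
[-0.2  0.6 -0.9] 47.8
```

View pics/l6.png

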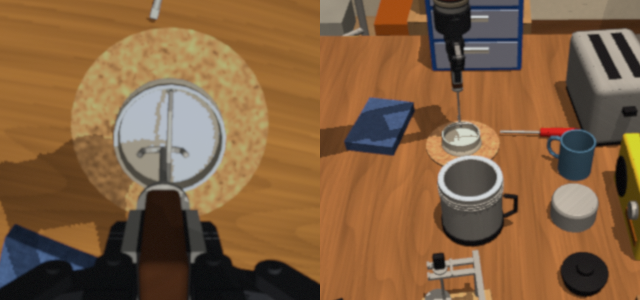

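The pan stands upright on the mat, about 15 mm off its centre. Now I'll unhook, leave and rehang the hook.

Run:
```python
from h import *
np.set_printoptions(precision=1,suppress=True)
F0=np.load("F0.npy");M=np.array([483.,263.])
def chk(tag):
    f=wf(2)-F0
    print(tag,f)
    if abs(f).max()>5: print("stop",get_obs()["t"]);raise SystemExit
move_l(hk(-4,58,M),speed=25);chk("a")
for th in(12,25,36,45):
    t=np.radians(th);move_l(hk(35*np.sin(t)-4.5,32+35*np.cos(t)-8.5,M),speed=35);chk(th)
move_l(hk(18,45,M),speed=35);chk("b")
move_l(hk(18,29,M),speed=35);chk("c")
move_l(hk(0,29,M),speed=35);chk("d")
o,a=snap("w7");cv2.imwrite("pics/w7c.png",cv2.resize(a[120:300,220:420],None,fx=3,fy=3)[:,:,::-1]);print(get_obs()["t"])
```

```text
a [ 0.2  0.  -0.1]
12 [ 0.7 -0.3 -0.3]
25 [ 0.6  0.6 -1.4]
36 [ 0.6  0.5 -0.4]
45 [ 0.2 -0.4 -0.1]
b [ 0.4  0.1 -0. ]
c [ 0.2 -0.5 -0.6]
d [ 0.1  0.5 -0.1]
51.475
```

View pics/w7c.png

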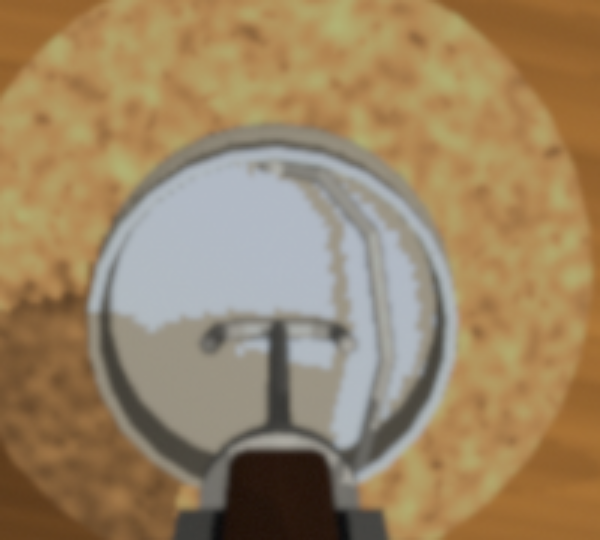

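The hook is free of the bail, which lies to the right at about (375,300) in the crop. I'll lift out and rehang.

Run:
```python
from h import *
np.set_printoptions(precision=1,suppress=True)
F0=np.load("F0.npy");M=np.array([483.,263.])
Y=7.2;xs=np.array([np.cos(np.radians(Y)),np.sin(np.radians(Y)),0]);P=np.load("G.npy")
move_l(hk(0,80,M),speed=60);move_l(hk(0,212,M),speed=150)
goto(P+[0,0,185]-65*xs,tool(Y));print(get_obs()["t"])
move_l(P+[0,0,22]-65*xs,speed=140);print(wf()-F0)
move_l(P+[0,0,22],speed=60);f=wf()-F0;print(f)
if abs(f).max()>6: print("stop");raise SystemExit
move_l(P+[0,0,4],speed=40);print(wf()-F0)
z=4
while z>-2:
    z-=1;move_l(P+[0,0,z],speed=15);f=wf(2)-F0
    if f[2]>1.5: break
print(z,f,get_obs()["t"])
grip(45);print(wf()-F0)
move_l(P+[0,0,100],speed=120)
o=get_obs();print(o["tcp_pos"],o["t"])
get_image("side");get_image("top")
for n in("hook","pan","mat"): print(n,[(c,np.round(spot_in(n,c)[0]["extent"])) for c in("side","top") if spot_in(n,c)])
print(get_obs()["t"])
```

```text
55.5167
[0.  0.1 0. ]
[ 0.1  0.2 -0.3]
[ 0.7 -0.5 -0.4]
0 [-2.1  2.3  7. ] 60.0
[0.1 0.2 1.1]
[ 472.4 -281.6  252.2] 61.4417
hook [('side', array([241., 379.,  25.,  64.])), ('top', array([463., 307.,  40.,  10.]))]
pan [('side', array([264., 202.,  31.,  33.])), ('top', array([184., 303.,  48.,  50.]))]
mat [('side', array([276., 202.,  45.,  38.])), ('top', array([186., 301.,  88.,  87.]))]
62.1417
```

The hook reads where it hung at first, about (241,379) in the side view. The pan is central on the mat at about (184,303) in the top view, and the arm is clear.

```bash
python3 -c "
from station import *
print(sign_off())"
```

```text
the job is handed in; nothing more can be done
None
```

I handed the job in at about 62 s: the pan stands upright near the centre of the cork mat, the hook hangs in the middle slot and the arm is clear; no verdict came back, and the highest wrist reading while pulling was about 15 N.

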